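# Take a cured lens tube's tray out of the UV box

### The arm

A 6-joint arm with a two-finger parallel gripper is mounted at the origin on a cart in front of the work surface, level with it; the furniture and walls round the work are solid. World frame = base frame: x ahead of the robot, y to its left, z up, the work surface at z = 0. Lengths are in m, angles in degrees, forces in N, time in s.
With the tool pointing down it reaches from about 0.35 to 0.875 m from the base axis. Payload 4.2 kg.
Tool frame: the origin (TCP) lies midway between the tips of the shut fingers; the grasp point (between the pads) lies 19 mm behind it (r.grasp_offset is the distance from the TCP to the grasp point, in m); z points along the fingers, y is the direction in which the jaws open and shut (so a half turn about z gives the same grasp; the last joint's range is limited). The gripper opens to 87 mm and grips with 3 to 60 N. Pads are 19 mm wide; open, the fingers measure 117 mm over their backs; the gripper's body (75 mm by 190 mm) begins 51 mm behind the grasp point.
Start: joints at [-60.699, 22.042, 0.453, 0, -68.411, -14.817], TCP at [0.156, -0.605, 0.223] pointing down, gripper open.
Joint ranges: [-179.83, 179.83], [-69.29, 118.12], [-61.27, 80.66], [-181.25, 117.63], [-171.15, -9.14], [-177.46, 177.46]. Speed limits (degrees/s): [159.86, 159.86, 180, 180, 180, 180].

### API

Orientations are given as a 3x3 rotation matrix whose columns are the frame's x, y, z axes.
In Python, from station import r gives the robot as it stands.
- The arm moves only by the shell command python3 -m crank 'ROWS'. ROWS is JSON, a list of rows, each a list of 3 entries, a list of its own where there are three numbers: the closure, from -1 (fully open) to 1 (shut), so that 0 is half open, then the shift along the tool's x, y, z as a fraction of full scale, then the turn, a rotation vector about the tool's x, y, z as a fraction of full scale. In form: [[fingers, [dx, dy, dz], [wx, wy, wz]], ...]. A call has 1 to 8 rows; each row shifts and turns the commanded pose from where the row before left it, along the tool's axes as they then stand; what a row does not reach is not made up. Full scale, the value 1, is 100 mm for a shift and 45 degrees for a turn. A row lasts 1/10 s, in which the tool goes at most 50 mm and 8.59 degrees, less where a joint would pass 70% of its speed; a pose out of reach is approached as far as the arm can. A call with a number of a shift or a turn outside -1 to 1 is refused whole. A call with a gripper value outside its range is refused whole. The fingers move at their own pace and stop on an object; the grip force is fixed at half the most. Time passes only in rows, so rows that do not move let the fingers close. It gives the time, the measured TCP pose, the force and the opening at its end, in the units of the state.
- r.sense(): the state, without advancing time (a new reading comes with each control period).
- r.capture(name): name is "scene" or "top" or "wrist"; returns a dict with "img" (480x640x3 uint8, blue, green, red), "fx", "fy", "cx", "cy" (pixels), "dist" ([k1, k2, p1, p2, k3] as OpenCV has them; the pictures are not rectified), "R" (3x3) and "t" (3): a world point X has camera coordinates R X + t. Camera axes: x right, y down, z forward; pixel columns grow to the right and rows downward; lengths in m; the calibration is good to about 2 mm. A picture is of the moment at which its call begins. There is no depth.
- r.finish_job(): hands the job in, once; it reports no verdict.
The state is a dict: "time_s": time; "joints": joint angles; "joint_velocities": joint speeds; "effort": joint torques, N m; "tcp_pos": TCP position; "ee_rot": TCP orientation; "wrist_force": force on the tool from outside, world axes, zero at the start; "moment": the same for the moment, N m; "gripper_width": opening from 0.0 (shut) to 1.0 (fully open).
Only numpy, scipy, OpenCV 4.12 (cv2) and the standard library are available. Lean on these libraries where they do the work, as an engineer would, in place of code of your own. Each camera call takes 0.05 s, during which the arm holds its last target.

### The job

The lens in the UV curing box has set: bring the tray out so that a colleague can collect it. Switch the lamp off by pushing the toggle over to the back, push the bolt all the way back out of its staple with a fingertip, then hook a fingertip behind the tray's upturned front lip and draw the tray smoothly all the way out to its stop. Grasp nothing, never open the tray with the lamp on, leave the lens tube untouched and standing on its round pad, and disturb nothing else on the bench.

Things in the scene. Friction and masses are not known exactly. Their poses are not given: they have to be found in the camera images.
- uv_box: Fixed grey UV curing box, 110 mm deep (its x), 180 wide (y), 62 high; origin under its centre, x from front (tray side, facing the robot) to back, y to the left, z up; offsets below are along these. On its roof: amber window, lamp toggle, barrel bolt along the front. Keep clear of the tall microscope (world x > 0.59, y < -0.24 m) and the wire rack behind (x > 0.68 m, lowest shelf 130 mm up).
- lamp_switch (a joint): Angle of the lamp's steel toggle, rad: 0 = leaning to the front, lamp on; 0.7 = leaning to the back, lamp off. It swings in the box's x-z plane about a pivot 70 mm above the worktop and stays where it is left; about 1 N at the tip moves it.
- switch_tip (a point): Centre of the toggle's round tip (9 mm ball on a 6 mm rod, 30 mm from the pivot, 98 mm above the worktop). When the lamp is on it stands 10 mm in front of the pivot, when off 10 mm behind it.
- bolt (a joint): How far the barrel bolt is drawn back, m: 0 = shot through the staple of the tray (tray locked), 0.028 = fully back. It slides along the box's -y (to the right seen from the robot), friction about 1.2 N, and stays where it is left. The rod (8 mm) leaves the staple at about 0.018.
- bolt_knob (a point): Centre of the bolt's ball knob (13 mm ball, 94 mm above the worktop, on an 8 mm stem that rises from the rod, whose axis lies 73 mm above the worktop). When the bolt is shot, the nearest guides of the rod begin 37 mm to the left (+y) and 38 mm to the right of the knob's centre and rise to 81 mm above the worktop; the staple begins 49 mm to the left and rises to 84 mm.
- tray (a joint): How far the tray is drawn out along the box's -x, m: 0 = shut, 0.07 = against the stop. Friction about 2 N; it stays where it is left. With the bolt shot it has only about 4 mm of play.
- tray_lip (a point): Middle of the top edge of the lip's rear face (the face to hook). The lip is an upright sheet 4 mm thick, 90 mm wide along y, whose top is 58 mm above the worktop; behind it lies a clear gap of 39 mm along x to the tray's grey front panel (its top 61 mm above the worktop), with a floor (shelf) at 31 mm above the worktop. It moves with the tray.
- tray_pad (a point): Centre of the top of the round black rubber pad (50 mm across) on the tray floor, 19 mm above the worktop, on which the bonded lens tube stands; moves with the tray.
- tube_mid (a point): Centre of the bonded black lens tube in the box (30 mm across, 26 mm high, loose, standing upright on the pad), half-way up.
- glue: Bystander: a crimped tube of adhesive, 34 x 91 x 14 mm, lying to the left of the tray.
- tweezers: Bystander: steel tweezers, 12 x 120 x 9 mm, lying to the right of the tray.
- spare_tube: Bystander: a second black lens tube, 30 mm across, 26 mm high, standing to the right of the box.

How it is judged:
By the outcome, as a careful person would: the job done as asked, in the order asked, and still so for the second after the job is handed in, with the robot touching nothing.
It also fails if it takes over 54 s, if anything falls off the work surface, if the arm or the gripper's body presses on something with over 40 N, if the wrist force passes 120 N, or if a joint passes its speed limit or range.

## Working session

There is one attempt and no reset: what is moved stays moved. The work goes in short steps, Python scripts to look and compute and a shell command to move; the robot and the scene stay as the last step left them, time stands still between calls to the robot, and variables do not carry over. Pictures are saved under pics/ and viewed, and the job is handed in when it is done.

```bash
ls; mkdir -p pics; cat > h.py <<'E'
import numpy as np, cv2, json
from station import r
def cap(n,f):
    c=r.capture(n); cv2.imwrite(f'pics/{f}.png',c['img'])
    json.dump({k:(np.asarray(v).tolist()) for k,v in c.items() if k!='img'},open(f'pics/{f}.json','w')); return c
def cam(f): return {k:np.array(v) for k,v in json.load(open(f'pics/{f}.json')).items()}
def ray(f,uv):
    c=cam(f);K=np.array([[c['fx'],0,c['cx']],[0,c['fy'],c['cy']],[0,0,1.]])
    p=cv2.undistortPoints(np.array([[uv]],float),K,c['dist'])[0,0]
    d=c['R'].T@np.array([p[0],p[1],1]);o=-c['R'].T@c['t'];return o,d/np.linalg.norm(d)
def atz(f,uv,z):
    o,d=ray(f,uv);return o+d*(z-o[2])/d[2]
def tri(*fu):
    A=0;b=0
    for f,uv in fu:
        o,d=ray(f,uv);P=np.eye(3)-np.outer(d,d);A=A+P;b=b+P@o
    X=np.linalg.solve(A,b)
    res=[np.linalg.norm((np.eye(3)-np.outer(d,d))@(X-o)) for o,d in [ray(*x) for x in fu]]
    return X,res
def proj(f,X):
    c=cam(f);K=np.array([[c['fx'],0,c['cx']],[0,c['fy'],c['cy']],[0,0,1.]])
    return cv2.projectPoints(np.array([X],float),cv2.Rodrigues(c['R'])[0],c['t'],K,c['dist'])[0][0,0]
def crop(f,x0,y0,x1,y1,s,o):
    i=cv2.imread(f'pics/{f}.png')[y0:y1,x0:x1];cv2.imwrite(f'pics/{o}.png',cv2.resize(i,None,fx=s,fy=s,interpolation=cv2.INTER_CUBIC))
E
python3 - <<'E'
from h import *
cap('scene','s0');cap('top','t0')
s=r.sense();print(s['time_s'],s['tcp_pos'],np.round(s['ee_rot'],3),s['gripper_width'])
E
```

```text
pics
0.1 [ 0.15620172 -0.60460705  0.2215568 ] [[-0.968 -0.25  -0.001]
 [-0.25   0.968  0.002]
 [ 0.     0.002 -1.   ]] 0.9994820929990061
```

View pics/s0.png

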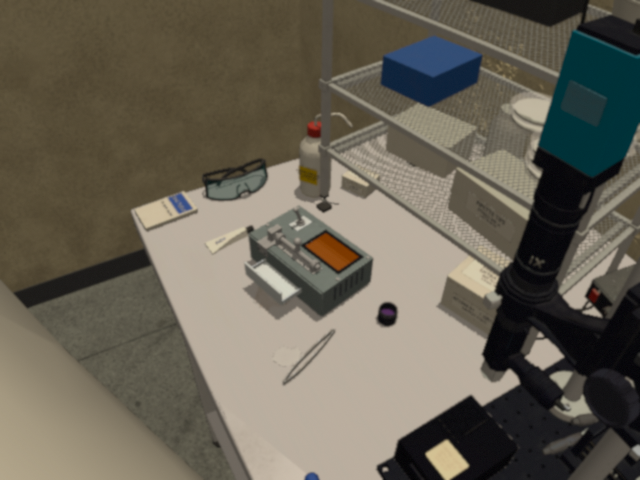

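View pics/t0.png

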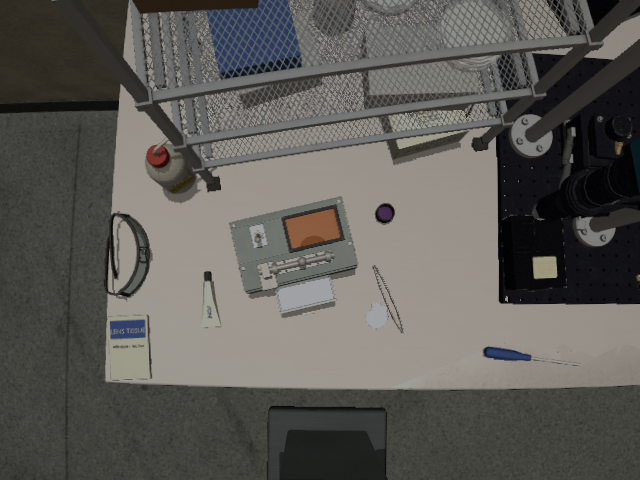

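```bash
python3 - <<'E'
from h import *
crop('s0',230,190,390,330,5,'s0c');crop('t0',220,190,370,320,5,'t0c')
E
```

```text
(no output)
```

View pics/s0c.png

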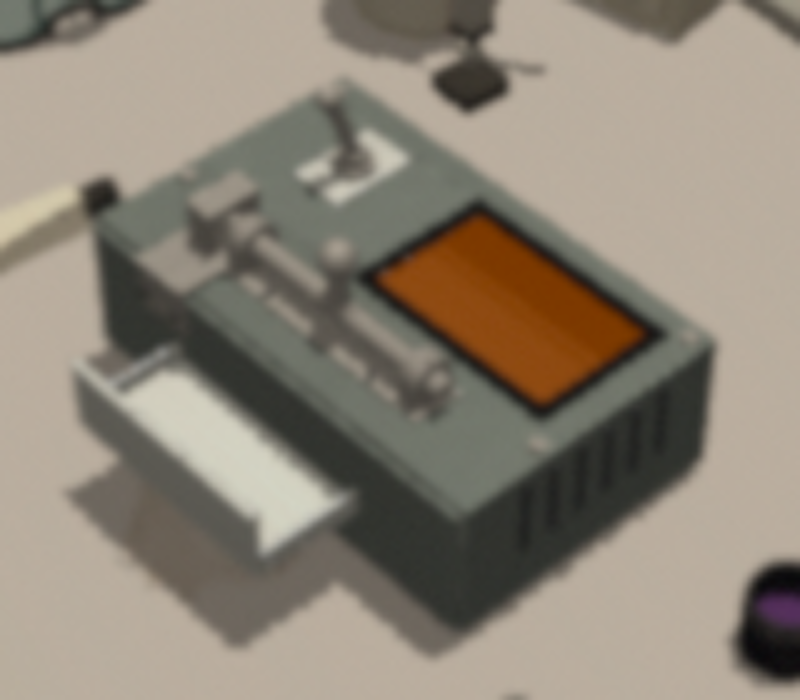

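View pics/t0c.png

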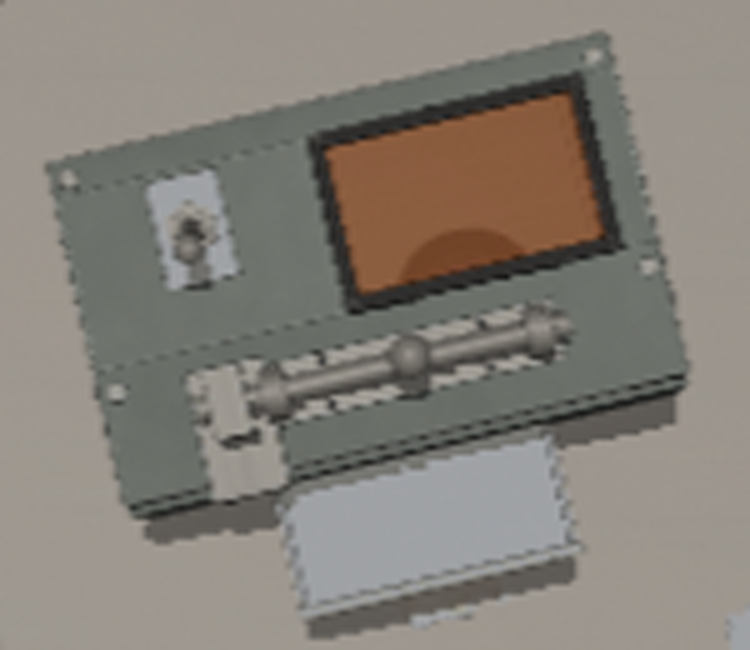

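```bash
python3 - <<'E'
from h import *
c=lambda x,y,ox,oy:((x+.5)/5-.5+ox,(y+.5)/5-.5+oy)
T=lambda x,y:('t0',c(x,y,220,190)); S=lambda x,y:('s0',c(x,y,230,190))
print('tip',tri(T(190,250),S(332,92)))
print('knob',tri(T(408,355),S(338,252)))
cs=[atz(*T(*p),0.062) for p in [(48,162),(605,36),(687,378),(130,508)]]
for a in cs: print(a)
print([np.linalg.norm(cs[i]-cs[(i+1)%4]) for i in range(4)], np.mean(cs,0))
for i,j in((1,0),(2,3)): d=cs[j]-cs[i];print(np.degrees(np.arctan2(d[1],d[0]))-90)
for i,j in((3,0),(2,1)): d=cs[j]-cs[i];print(np.degrees(np.arctan2(d[1],d[0])))
for p in[(300,610),(582,546)]:print('lip',atz(*T(*p),0.058))
print('liptri L',tri(T(300,610),S(78,365)),'R',tri(T(582,546),S(265,555)))
print('boxtri FR',tri(T(687,378),S(460,515)),tri(T(48,162),S(340,80)),tri(T(605,36),S(712,340)))
print('cam',[ray('t0',(320,240))[0],ray('s0',(320,240))[0]])
E
```

```text
tip (array([0.58364393, 0.13696407, 0.10156378]), [np.float64(0.0010153897075378252), np.float64(0.0010153897075379067)])
knob (array([0.55348292, 0.07203376, 0.09639811]), [np.float64(0.00046395078091305994), np.float64(0.0004639507809133491)])
[0.61358123 0.18605401 0.062     ]
[0.65635887 0.01307049 0.062     ]
[ 0.54978825 -0.01362775  0.062     ]
[0.50659726 0.15746467 0.062     ]
[np.float64(0.17819434513140625), np.float64(0.10986398147127292), np.float64(0.1764598511123548), np.float64(0.11073806903992056)] [0.5815814  0.08574036 0.062     ]
13.89018449408043
14.167877176126979
14.961553192892932
14.064367906657505
lip [0.47625183 0.10458878 0.058     ]
lip [0.49749241 0.01792354 0.058     ]
liptri L (array([0.47651038, 0.1046522 , 0.05423321]), [np.float64(0.0003551203102562003), np.float64(0.000355120310256109)]) R (array([0.49863582, 0.0166499 , 0.04010628]), [np.float64(0.0011614538112947848), np.float64(0.0011614538112947829)])
boxtri FR (array([ 0.55008916, -0.01378847,  0.06151517]), [np.float64(0.00029535495522657395), np.float64(0.0002953549552268964)]) (array([0.61305093, 0.18665622, 0.06002152]), [np.float64(0.0008555323158512684), np.float64(0.000855532315851568)]) (array([0.65637092, 0.01306532, 0.06197939]), [np.float64(9.114451091713438e-06), np.float64(9.11445109192106e-06)])
cam [array([0.49416319, 0.0601162 , 0.9581427 ]), array([ 0.28599884, -0.4796122 ,  0.66239076])]
```

```bash
cat >> h.py <<'E'
def go(*P):
    s=r.sense();R=np.array(s['ee_rot']);p=np.array(s['tcp_pos'])
    print('t',round(s['time_s'],2),'tcp',np.round(p,4),'F',np.round(s['wrist_force'],1),'yaw',np.degrees(np.arctan2(R[1,1],R[0,1]))-90,'gw',s['gripper_width'])
    for q in P:
        d=R.T@(np.array(q)-p);print(np.round(d*10,3),'max mm',np.linalg.norm(d)*1000);p=np.array(q)
A=np.radians(14.1);BX=np.array([np.cos(A),np.sin(A),0]);BY=np.array([-np.sin(A),np.cos(A),0])
E
python3 - <<'E'
from h import *
go([.36,-.28,.25],[.46,.05,.26])
E
```

```text
t 0.1 tcp [ 0.1562 -0.6046  0.2216] F [-0.2  0.1 -0.9] yaw 14.476147252319862 gw 0.9994820929990061
[-2.785  2.634 -0.28 ] max mm 384.3338292345459
[-1.793  2.945 -0.094] max mm 344.9637662132068
```

```bash
python3 -m crank '[[1,[-0.1,0.1,-0.05],[0,0,0]],[1,[-0.3,0.28,-0.05],[0,0,0]],[1,[-0.35,0.33,-0.05],[0,0,0]],[1,[-0.35,0.33,-0.05],[0,0,0]],[1,[-0.35,0.33,-0.05],[0,0,0]],[1,[-0.35,0.33,-0.03],[0,0,0]],[1,[-0.35,0.33,0],[0,0,0]],[1,[-0.3,0.3,0],[0,0,0]]]'
python3 -m crank '[[1,[-0.3,0.33,0],[0,0,0]],[1,[-0.25,0.35,0],[0,0,0]],[1,[-0.25,0.35,0],[0,0,0]],[1,[-0.25,0.35,-0.02],[0,0,0]],[1,[-0.25,0.35,-0.02],[0,0,0]],[1,[-0.2,0.35,-0.02],[0,0,0]],[1,[-0.2,0.3,-0.02],[0,0,0]],[1,[-0.1,0.2,0],[0,0,0]]]'
python3 - <<'E'
from h import *
go([.46,.05,.26])
E
```

```text
time_s: 0.9
tcp_pos: [0.3359, -0.3157, 0.251]
ee_rot: [[-0.968, -0.251, 0.001], [-0.251, 0.968, -0.0], [-0.001, -0.0, -1.0]]
wrist_force: [1.1, 0.1, 0.2]
gripper_width: 0.357
time_s: 1.7
tcp_pos: [0.4453, -0.0209, 0.259]
ee_rot: [[-0.968, -0.253, 0.001], [-0.253, 0.968, 0.001], [-0.001, 0.0, -1.0]]
wrist_force: [-0.0, -0.3, 0.0]
gripper_width: 0.01
t 1.7 tcp [ 0.4453 -0.0209  0.259 ] F [-0.  -0.3  0. ] yaw 14.625867946856175 gw 0.009576459327827106
[-0.321  0.648 -0.009] max mm 72.37582499381135
```

```bash
python3 -m crank '[[1,[-0.1,0.25,0],[0,0,0]],[1,[-0.1,0.25,0],[0,0,0]],[1,[-0.1,0.15,0],[0,0,0]],[1,[0,0,0],[0,0,0]]]'
python3 - <<'E'
from h import *
cap('wrist','w0');go([.46,.05,.26])
E
```

```text
time_s: 2.1
tcp_pos: [0.4578, 0.0489, 0.2585]
ee_rot: [[-0.967, -0.253, 0.0], [-0.253, 0.967, 0.0], [-0.0, 0.0, -1.0]]
wrist_force: [-0.1, -0.3, -0.5]
gripper_width: 0.003
t 2.15 tcp [0.4573 0.048  0.2585] F [ 0.3 -0.1  0.3] yaw 14.611336749384748 gw 0.007301224231965036
[-0.031  0.013 -0.015] max mm 3.6835767736935505
```

View pics/w0.png

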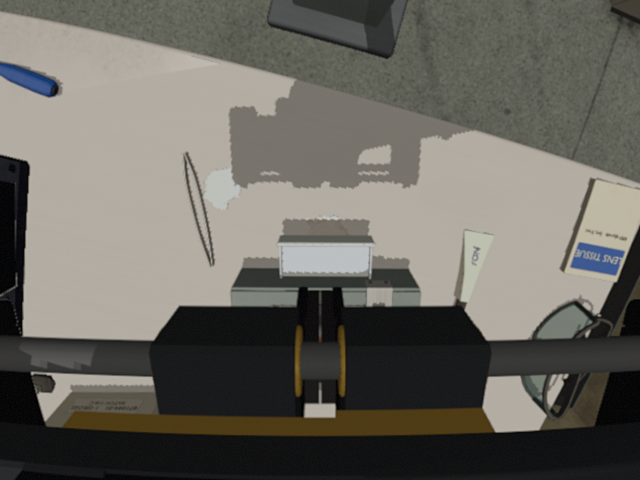

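```bash
python3 - <<'E'
from h import *
crop('w0',220,210,440,320,3.6,'w0c')
E
```

```text
(no output)
```

View pics/w0c.png

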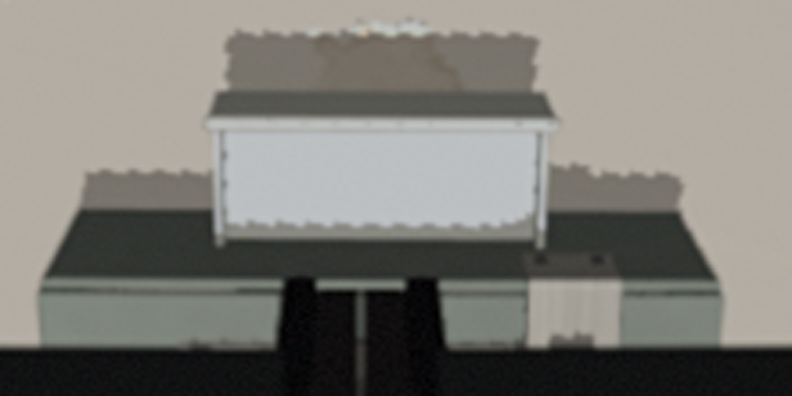

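```bash
python3 - <<'E'
from h import *
c=lambda x,y:('w0',((x+.5)/3.6-.5+220,(y+.5)/3.6-.5+210))
C=np.array([.5816,.0857,0])
def bf(X): d=X-C; return np.round([d@BX,d@BY],4)
for n,p,z in[('lipfL',(556,118),.058),('lipfR',(207,118),.058),('liprL',(556,130),.058),('liprR',(207,130),.058),('boxL',(721,290),.062),('boxR',(39,290),.062),('brkt',(530,345),.065),('brktR',(620,345),.065)]:
    X=atz(*c(*p),z);print(n,np.round(X,4),bf(X))
a=atz(*c(721,290),.062)-atz(*c(39,290),.062);print(np.linalg.norm(a),np.degrees(np.arctan2(a[1],a[0]))-90)
print(ray('w0',(320,240))[0],'w-t0 lip rear tri')
print(bf(np.array([.58364,.13696,0])),bf(np.array([.55348,.07203,0])))
E
```

```text
lipfL [0.4747 0.1044 0.058 ] [-0.0992  0.0441]
lipfR [0.4971 0.0188 0.058 ] [-0.0983 -0.0443]
liprL [0.4777 0.1053 0.058 ] [-0.096   0.0443]
liprR [0.5002 0.0196 0.058 ] [-0.0951 -0.0443]
boxL [0.5075 0.159  0.062 ] [-0.054   0.0892]
boxR [ 0.5526 -0.0131  0.062 ] [-0.0522 -0.0887]
brkt [0.5338 0.1144 0.065 ] [-0.0394  0.0394]
brktR [0.5279 0.1372 0.065 ] [-0.0395  0.063 ]
0.1778999957586333 14.680777027921863
[0.38143426 0.02885137 0.42124716] w-t0 lip rear tri
[0.0145 0.0492] [-0.0306 -0.0064]
```

```bash
python3 - <<'E'
from h import *
C=np.array([.5816,.0857,0])
W=lambda x,y,z:C+BX*x+BY*y+np.array([0,0,z])
go(W(-.012,.049,.2),W(-.012,.049,.105),W(-.012,.049,.092))
E
```

```text
t 2.15 tcp [0.4573 0.048  0.2585] F [ 0.3 -0.1  0.3] yaw 14.611336749384748 gw 0.007301224231965036
[-1.182  0.543  0.585] max mm 142.6244593360083
[-0.   -0.    0.95] max mm 95.00000000000001
[-0.   -0.    0.13] max mm 12.999999999999998
```

```bash
python3 -m crank '[[1,[-0.3,0.14,0.1],[0,0,0]],[1,[-0.3,0.13,0.1],[0,0,0]],[1,[-0.3,0.13,0.1],[0,0,0]],[1,[-0.28,0.14,0.1],[0,0,0]],[1,[0,0,0.2],[0,0,0]],[1,[0,0,0.3],[0,0,0]],[1,[0,0,0.2],[0,0,0]],[1,[0,0,0],[0,0,0]]]'
python3 - <<'E'
from h import *
C=np.array([.5816,.0857,0])
W=lambda x,y,z:C+BX*x+BY*y+np.array([0,0,z])
go(W(-.012,.049,.092))
cap('wrist','w1');cap('scene','s1');crop('s1',180,100,420,310,3,'s1c')
E
```

```text
time_s: 2.95
tcp_pos: [0.5561, 0.1272, 0.1455]
ee_rot: [[-0.969, -0.249, -0.007], [-0.249, 0.969, -0.003], [0.007, -0.001, -1.0]]
wrist_force: [0.1, -0.2, -0.6]
gripper_width: 0.006
t 2.95 tcp [0.5561 0.1272 0.1455] F [ 0.1 -0.2 -0.6] yaw 14.401682466237943 gw 0.005965167990990517
[-0.03   0.026  0.535] max mm 53.60554042425997
```

View pics/s1c.png

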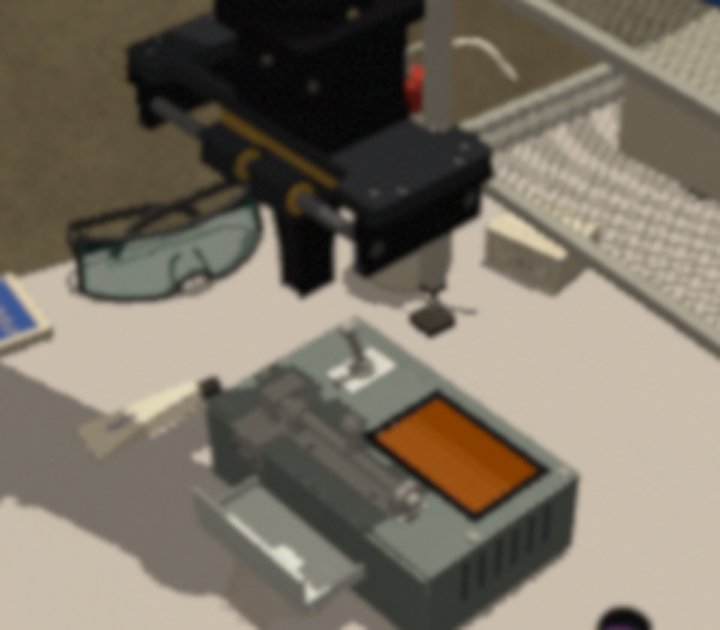

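View pics/w1.png

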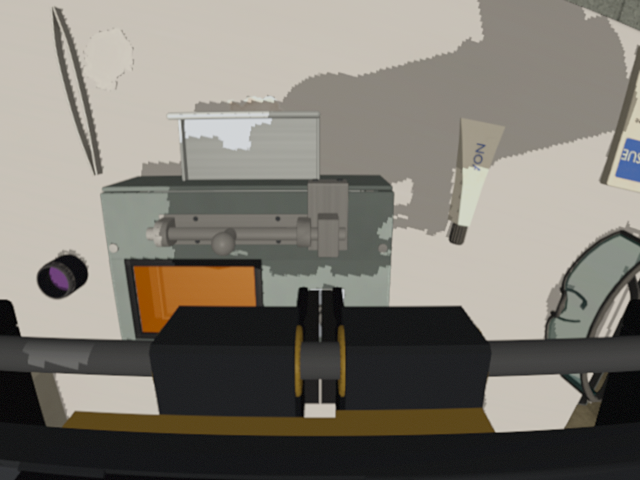

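```bash
python3 -m crank '[[1,[-0.03,0.02,0.2],[0,0,0]],[1,[0,0,0.2],[0,0,0]],[1,[0,0,0.1],[0,0,0]],[1,[0,0,0],[0,0,0]]]'
python3 - <<'E'
from h import *
C=np.array([.5816,.0857,0])
W=lambda x,y,z:C+BX*x+BY*y+np.array([0,0,z])
print('knob',tri(('w1',(223,242)),('t0',(301.6,261)),('s0',(297.6,240.4))))
go(W(-.012,.049,.092))
cap('scene','s2');crop('s2',200,130,380,290,4,'s2c')
E
```

```text
time_s: 3.45
tcp_pos: [0.5607, 0.1312, 0.0985]
ee_rot: [[-0.968, -0.25, -0.001], [-0.25, 0.968, -0.001], [0.001, -0.0, -1.0]]
wrist_force: [-0.2, -0.4, 0.6]
gripper_width: 0.004
knob (array([0.55374306, 0.072069  , 0.09531724]), [np.float64(0.0008564906840663893), np.float64(0.0012773089017438684), np.float64(0.0008527393176322447)])
t 3.45 tcp [0.5607 0.1312 0.0985] F [-0.2 -0.4  0.6] yaw 14.473218988224914 gw 0.00388678562662383
[ 0.028 -0.002  0.065] max mm 7.077836867917668
```

View pics/s2c.png

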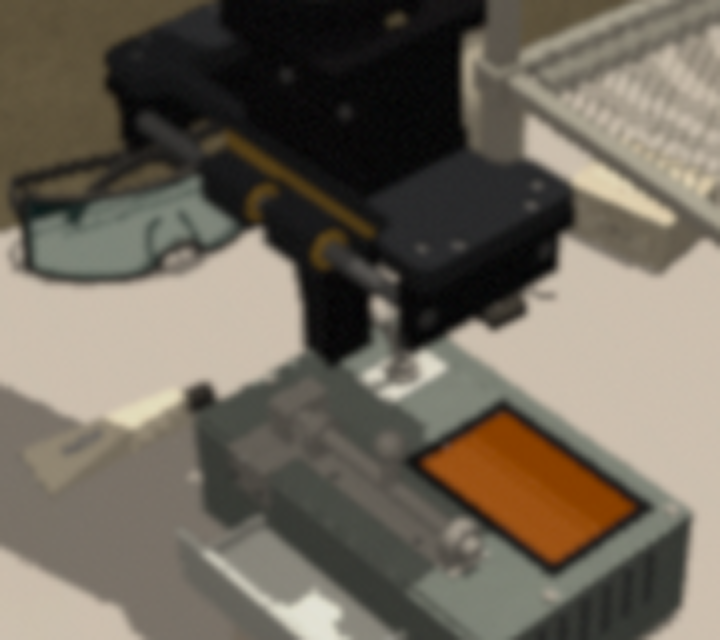

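```bash
python3 -m crank '[[1,[0,0,0.06],[0,0,0]],[1,[-0.03,0,0],[0,0,0]],[1,[-0.05,0,0],[0,0,0]],[1,[-0.05,0,0],[0,0,0]],[1,[-0.05,0,0],[0,0,0]],[1,[-0.05,0,0],[0,0,0]],[1,[-0.03,0,0],[0,0,0]],[1,[0,0,0],[0,0,0]]]'
python3 - <<'E'
from h import *
C=np.array([.5816,.0857,0])
W=lambda x,y,z:C+BX*x+BY*y+np.array([0,0,z])
go(W(.0205,.049,.092))
cap('scene','s3');crop('s3',220,130,380,270,4.5,'s3c')
E
```

```text
time_s: 4.3
tcp_pos: [0.5869, 0.1383, 0.0926]
ee_rot: [[-0.968, -0.25, 0.001], [-0.25, 0.968, 0.0], [-0.001, 0.0, -1.0]]
wrist_force: [0.1, -0.3, -0.1]
gripper_width: 0.006
t 4.3 tcp [0.5869 0.1383 0.0926] F [ 0.1 -0.3 -0.1] yaw 14.482432361929682 gw 0.006031925427712843
[-0.025 -0.007  0.006] max mm 2.693682746947606
```

View pics/s3c.png

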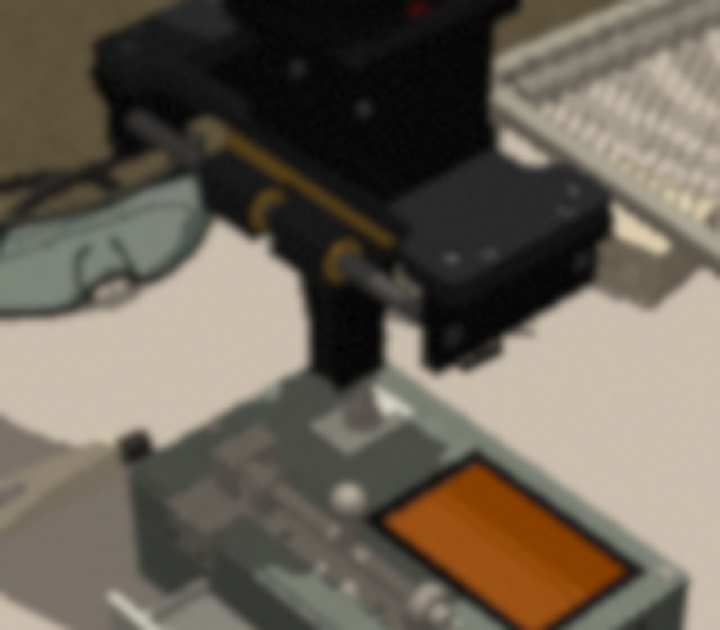

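```bash
python3 -m crank '[[1,[-0.02,0,0],[0,0,0]],[1,[0,0,0],[0,0,0]]]'; python3 -m crank '[[1,[-0.01,0,0],[0,0,0]],[1,[-0.01,0,0],[0,0,0]],[1,[0,0,0],[0,0,0]]]'
```

```text
time_s: 4.55
tcp_pos: [0.5879, 0.1385, 0.0923]
ee_rot: [[-0.968, -0.25, -0.001], [-0.25, 0.968, -0.0], [0.001, 0.0, -1.0]]
wrist_force: [-0.5, 0.0, -1.0]
gripper_width: 0.004
time_s: 4.85
tcp_pos: [0.5895, 0.1389, 0.0922]
ee_rot: [[-0.968, -0.25, -0.001], [-0.25, 0.968, -0.0], [0.001, -0.0, -1.0]]
wrist_force: [-1.4, -0.7, -0.5]
gripper_width: 0.008
```

```bash
python3 -m crank '[[1,[-0.02,0,0],[0,0,0]],[1,[0,0,0],[0,0,0]]]'; python3 -m crank '[[1,[-0.02,0,0],[0,0,0]],[1,[0,0,0],[0,0,0]]]'
```

```text
time_s: 5.05
tcp_pos: [0.59, 0.1389, 0.092]
ee_rot: [[-0.968, -0.25, -0.005], [-0.25, 0.968, -0.002], [0.005, -0.0, -1.0]]
wrist_force: [-5.6, 0.0, 1.3]
gripper_width: 0.005
time_s: 5.25
tcp_pos: [0.5903, 0.1389, 0.0918]
ee_rot: [[-0.968, -0.249, -0.009], [-0.249, 0.968, -0.003], [0.009, -0.001, -1.0]]
wrist_force: [-10.0, -0.1, 3.9]
gripper_width: 0.005
```

```bash
python3 -m crank '[[1,[0.06,0,0],[0,0,0]],[1,[0.14,0,0],[0,0,0]],[1,[0.1,0,-0.15],[0,0,0]],[1,[0.1,-0.1,-0.15],[0,0,0]],[1,[0.1,-0.12,0],[0,0,0]],[1,[0,0,0],[0,0,0]]]'
python3 - <<'E'
from h import *
C=np.array([.5816,.0857,0])
W=lambda x,y,z:C+BX*x+BY*y+np.array([0,0,z])
go(W(-.0305,.029,.12),W(-.0305,.029,.088))
cap('top','t1');cap('scene','s4');crop('s4',220,130,380,290,3.75,'s4c')
E
```

```text
time_s: 5.85
tcp_pos: [0.5506, 0.105, 0.1229]
ee_rot: [[-0.969, -0.249, 0.001], [-0.249, 0.969, 0.001], [-0.001, 0.0, -1.0]]
wrist_force: [0.3, 0.7, -0.3]
gripper_width: 0.006
t 5.85 tcp [0.5506 0.105  0.1229] F [ 0.3  0.7 -0.3] yaw 14.393467333899537 gw 0.005836390634254099
[0.051 0.028 0.028] max mm 6.44793620135654
[ 0.   -0.    0.32] max mm 31.999999999999993
```

View pics/s4c.png

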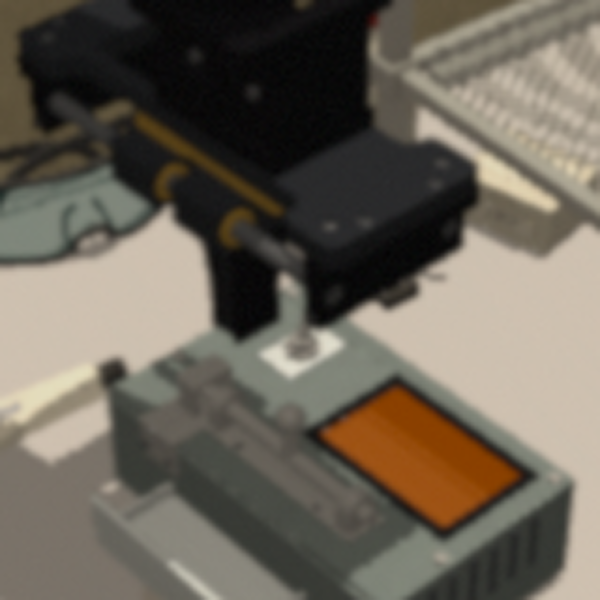

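```bash
python3 -m crank '[[1,[0.05,0.03,0.05],[0,0,0]],[1,[0,0,0.15],[0,0,0]],[1,[0,0,0.12],[0,0,0]],[1,[0,0,0],[0,0,0]]]'
python3 - <<'E'
from h import *
C=np.array([.5816,.0857,0])
W=lambda x,y,z:C+BX*x+BY*y+np.array([0,0,z])
go(W(-.0305,.029,.088),W(-.0305,-.0065-.028+.0215,.088))
cap('top','t2');cap('scene','s5');crop('s5',220,150,380,290,4.5,'s5c')
E
```

```text
time_s: 6.35
tcp_pos: [0.5438, 0.1075, 0.0879]
ee_rot: [[-0.968, -0.25, -0.005], [-0.25, 0.968, -0.002], [0.005, -0.001, -1.0]]
wrist_force: [0.1, -0.6, -0.5]
gripper_width: 0.003
t 6.35 tcp [0.5438 0.1075 0.0879] F [ 0.1 -0.6 -0.5] yaw 14.479723089491202 gw 0.0030699456501264368
[-0.008 -0.014 -0.001] max mm 1.5910696137730802
[ 0.003 -0.42   0.   ] max mm 42.00000000000001
```

View pics/s5c.png

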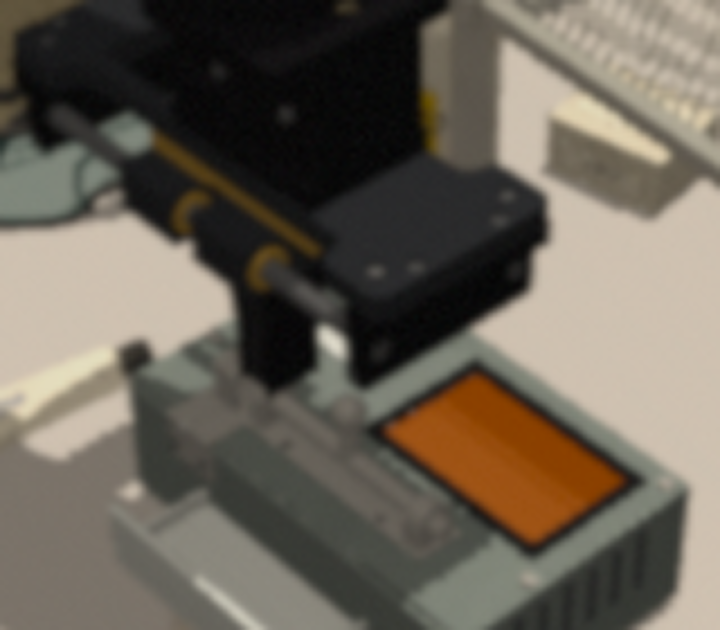

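```bash
python3 -m crank '[[1,[0,-0.05,0],[0,0,0]],[1,[0,-0.06,0],[0,0,0]],[1,[0,-0.06,0],[0,0,0]],[1,[0,-0.06,0],[0,0,0]],[1,[0,-0.06,0],[0,0,0]],[1,[0,-0.06,0],[0,0,0]],[1,[0,-0.04,0],[0,0,0]],[1,[0,0,0],[0,0,0]]]'
python3 -m crank '[[1,[0,-0.02,0],[0,0,0]],[1,[0,-0.01,0],[0,0,0]],[1,[0,0,0],[0,0,0]]]'
python3 - <<'E'
from h import *
C=np.array([.5816,.0857,0])
W=lambda x,y,z:C+BX*x+BY*y+np.array([0,0,z])
go(W(-.0305,-.0065-.028+.0215,.088))
cap('scene','s6');crop('s6',220,170,380,310,4.5,'s6c')
E
```

```text
time_s: 7.25
tcp_pos: [0.5553, 0.0694, 0.0906]
ee_rot: [[-0.968, -0.249, 0.0], [-0.249, 0.968, -0.0], [0.0, -0.0, -1.0]]
wrist_force: [-0.4, -0.1, 0.1]
gripper_width: 0.006
time_s: 7.55
tcp_pos: [0.5558, 0.0672, 0.0905]
ee_rot: [[-0.968, -0.25, -0.0], [-0.25, 0.968, -0.0], [0.0, -0.0, -1.0]]
wrist_force: [-0.1, 0.4, 0.4]
gripper_width: 0.006
t 7.55 tcp [0.5558 0.0672 0.0905] F [-0.1  0.4  0.4] yaw 14.488817022657216 gw 0.00631388269582825
[ 0.01  -0.013  0.025] max mm 2.9550198796660094
```

View pics/s6c.png

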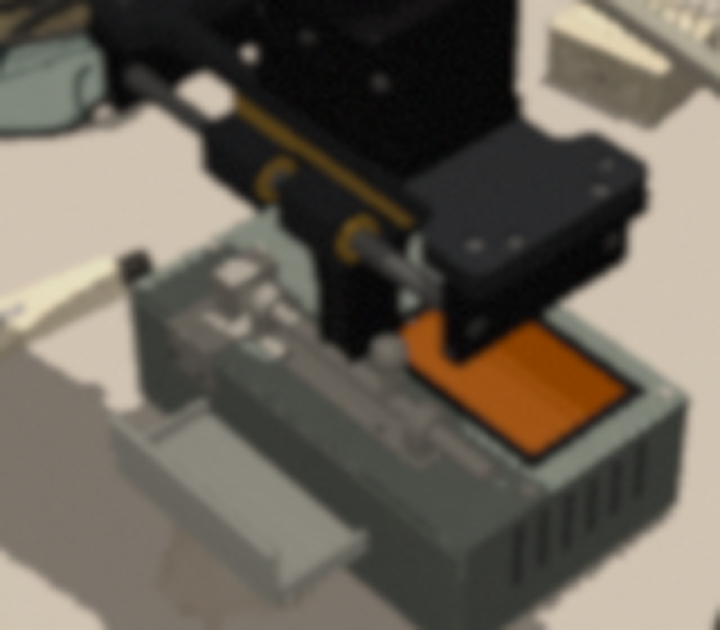

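```bash
python3 -m crank '[[1,[0,-0.02,0.015],[0,0,0]],[1,[0,-0.01,0],[0,0,0]],[1,[0,0,0],[0,0,0]]]';python3 -m crank '[[1,[0,-0.02,0],[0,0,0]],[1,[0,0,0],[0,0,0]]]';python3 -m crank '[[1,[0,-0.02,0],[0,0,0]],[1,[0,0,0],[0,0,0]]]'
```

```text
time_s: 7.9
tcp_pos: [0.5568, 0.0643, 0.089]
ee_rot: [[-0.968, -0.25, 0.0], [-0.25, 0.968, 0.0], [-0.0, 0.0, -1.0]]
wrist_force: [-0.3, 1.2, 0.2]
gripper_width: 0.006
time_s: 8.1
tcp_pos: [0.5573, 0.0623, 0.089]
ee_rot: [[-0.968, -0.25, 0.0], [-0.25, 0.968, 0.0], [-0.0, 0.0, -1.0]]
wrist_force: [0.6, 2.1, 0.5]
gripper_width: 0.005
time_s: 8.3
tcp_pos: [0.5575, 0.0619, 0.089]
ee_rot: [[-0.968, -0.25, 0.0], [-0.25, 0.968, 0.003], [-0.001, 0.002, -1.0]]
wrist_force: [-2.5, 8.2, -0.1]
gripper_width: 0.007
```

```bash
python3 -m crank '[[1,[0,0.04,0],[0,0,0]],[1,[0,0.08,0],[0,0,0]],[1,[0.05,0,-0.2],[0,0,0]],[1,[0.1,0,-0.25],[0,0,0]],[1,[0.2,0,-0.1],[0,0,0]],[1,[0.15,0,0],[0,0,0]],[1,[0,0,0],[0,0,0]]]'
python3 - <<'E'
from h import *
C=np.array([.5816,.0857,0])
W=lambda x,y,z:C+BX*x+BY*y+np.array([0,0,z])
go(W(-.077,.0,.14),W(-.077,.0,.04))
cap('top','t3');cap('scene','s7');cap('wrist','w7');crop('s7',220,170,380,310,4.5,'s7c')
E
```

```text
time_s: 9.0
tcp_pos: [0.5045, 0.059, 0.1445]
ee_rot: [[-0.968, -0.25, -0.001], [-0.25, 0.968, -0.0], [0.001, -0.0, -1.0]]
wrist_force: [1.4, -0.1, 0.8]
gripper_width: -0.0
t 9.0 tcp [0.5045 0.059  0.1445] F [ 1.4 -0.1  0.8] yaw 14.476962243517576 gw -7.423357906473279e-05
[-0.044  0.071  0.045] max mm 9.481430983480282
[-0.001  0.     1.   ] max mm 100.0
```

View pics/s7c.png

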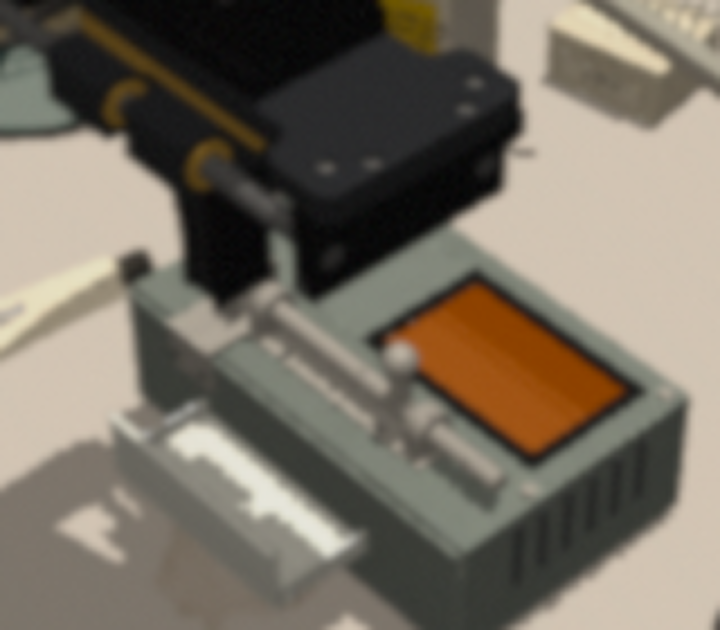

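View pics/w7.png

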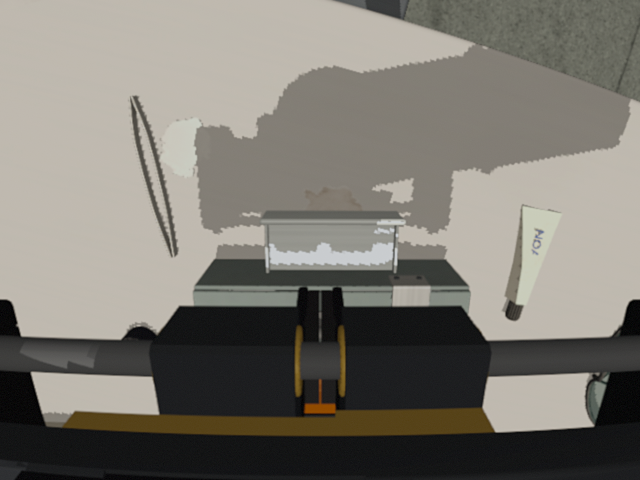

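View pics/t3.png

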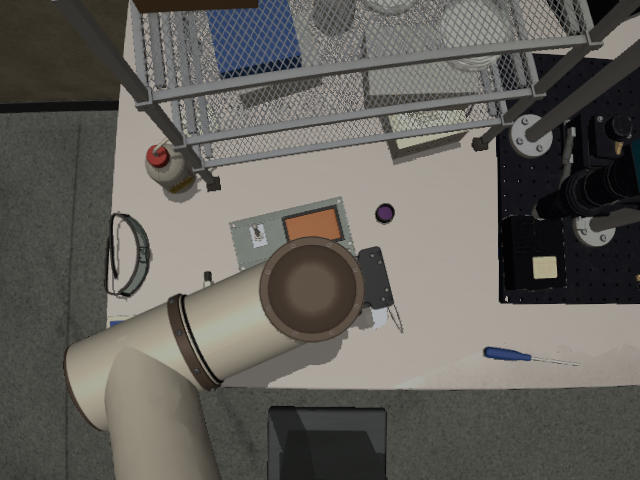

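```bash
python3 - <<'E'
from h import *
C=np.array([.5816,.0857,0])
X=atz('s7',((402.5)/4.5-.5+220,(355.5)/4.5-.5+170),.0955);d=X-C;print(X,d@BX,d@BY)
X=atz('s0',(297.6,240.4),.0955);d=X-C;print(X,d@BX,d@BY)
crop('t3',220,190,370,250,5,'t3c')
E
```

```text
[0.56151484 0.04736612 0.0955    ] -0.028818740945708757 -0.032285910845908546
[0.55448178 0.07165143 0.0955    ] -0.029723643417131716 -0.00701891278607769
```

View pics/t3c.png

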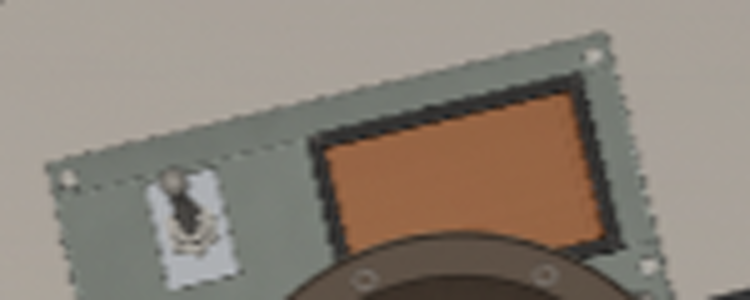

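```bash
python3 - <<'E'
from h import *
a=[cv2.resize(cv2.imread(f'pics/{f}.png')[220:285,260:340],None,fx=5,fy=5,interpolation=cv2.INTER_LANCZOS4) for f in('s0','s7')]
cv2.imwrite('pics/cmp.png',np.hstack(a))
C=np.array([.5816,.0857,0])
for d in(0,.025,.028):
  p=proj('s7',C+BX*-.0300-BY*(.0068+d)+[0,0,.0945]);print(d,p,(p-[260,220]+.5)*5-.5)
E
```

```text
0 [297.38367759 240.8843507 ] [188.91838793 106.42175349]
0.025 [308.1556746  249.17084111] [242.778373   147.85420553]
0.028 [309.47233093 250.18355113] [249.36165463 152.91775566]
```

View pics/cmp.png

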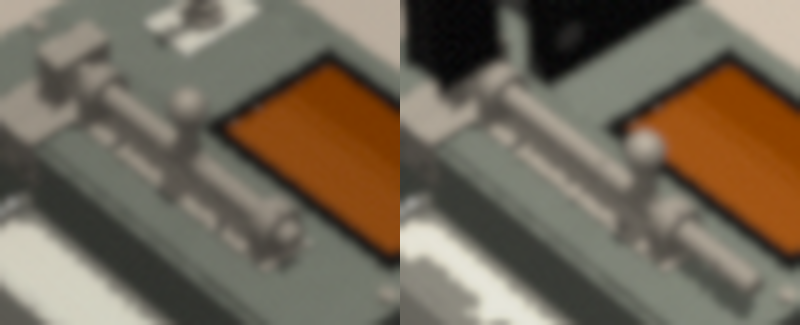

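```bash
python3 -m crank '[[1,[-0.04,0.07,0.04],[0,0,0]],[1,[0,0,0.2],[0,0,0]],[1,[0,0,0.3],[0,0,0]],[1,[0,0,0.2],[0,0,0]],[1,[0,0,0],[0,0,0]]]'
python3 - <<'E'
from h import *
C=np.array([.5816,.0857,0])
W=lambda x,y,z:C+BX*x+BY*y+np.array([0,0,z])
go(W(-.077,.0,.04))
cap('wrist','w8');cap('scene','s8');crop('s8',220,170,380,310,4.5,'s8c');crop('w8',220,160,440,320,3.6,'w8c')
E
```

```text
time_s: 9.65
tcp_pos: [0.5067, 0.0669, 0.0667]
ee_rot: [[-0.968, -0.25, -0.007], [-0.25, 0.968, -0.003], [0.007, -0.001, -1.0]]
wrist_force: [-0.3, -0.8, 0.3]
gripper_width: 0.003
t 9.65 tcp [0.5067 0.0669 0.0667] F [-0.3 -0.8  0.3] yaw 14.461094172725026 gw 0.0025211456558554037
[-0.004 -0.     0.267] max mm 26.70167288074125
```

View pics/s8c.png

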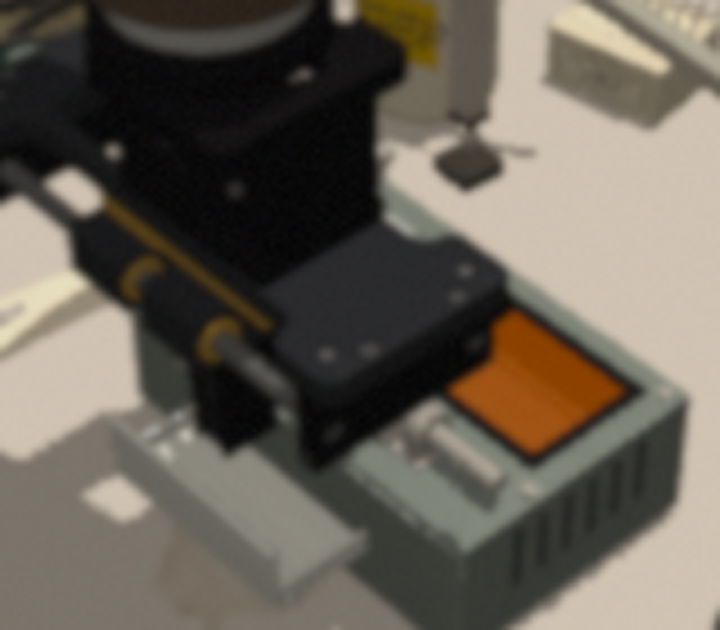

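View pics/w8c.png

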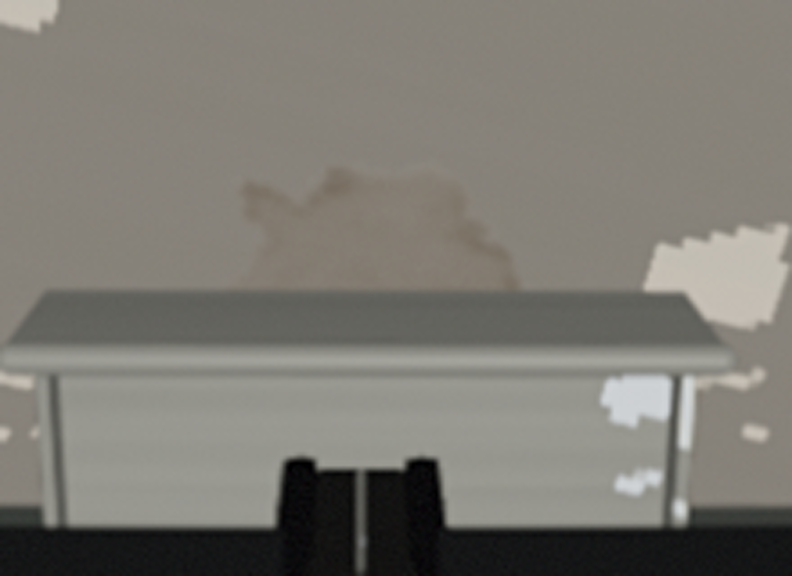

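```bash
python3 -m crank '[[1,[0,0,0.1],[0,0,0]],[1,[0,0,0.1],[0,0,0]],[1,[0,0,0.05],[0,0,0]],[1,[0,0,0],[0,0,0]]]'
python3 - <<'E'
from h import *
C=np.array([.5816,.0857,0])
W=lambda x,y,z:C+BX*x+BY*y+np.array([0,0,z])
go(W(-.077,.0,.042))
cap('scene','s9');crop('s9',220,170,380,310,4.5,'s9c');cap('wrist','w9')
E
```

```text
time_s: 10.15
tcp_pos: [0.5078, 0.067, 0.0443]
ee_rot: [[-0.968, -0.25, -0.002], [-0.25, 0.968, -0.001], [0.002, -0.0, -1.0]]
wrist_force: [0.3, -0.4, 0.1]
gripper_width: 0.006
t 10.15 tcp [0.5078 0.067  0.0443] F [ 0.3 -0.4  0.1] yaw 14.472880365408002 gw 0.006395545483342487
[0.009 0.001 0.023] max mm 2.4565524044462324
```

View pics/s9c.png

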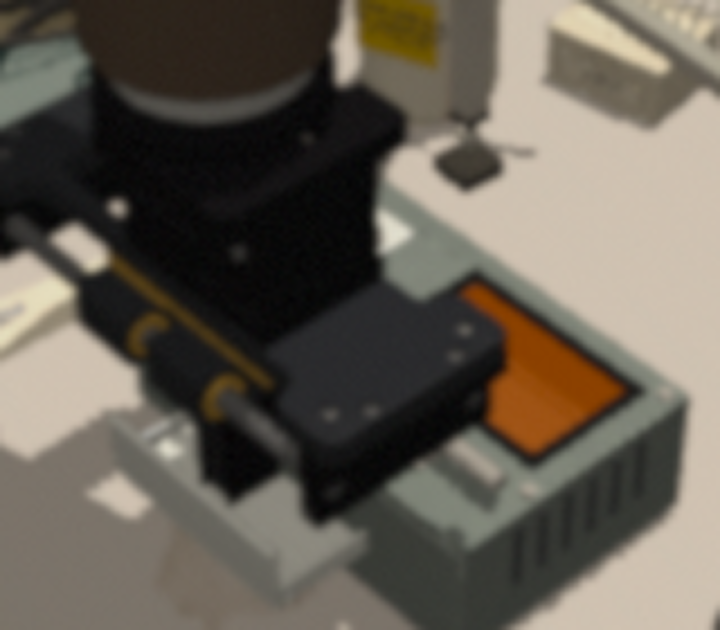

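View pics/w9.png

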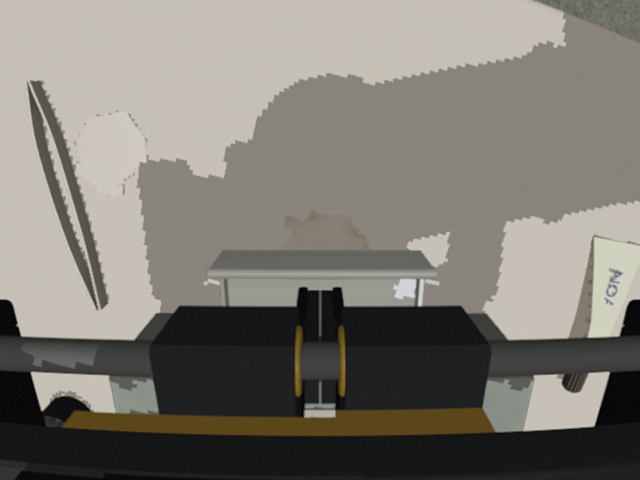

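```bash
python3 -m crank '[[1,[0.02,0,0.02],[0,0,0]],[1,[0.03,0,0],[0,0,0]],[1,[0.02,0,0],[0,0,0]],[1,[0.015,0,0],[0,0,0]],[1,[0.015,0,0],[0,0,0]],[1,[0.02,0,0],[0,0,0]],[1,[0.025,0,0],[0,0,0]],[1,[0.03,0,0],[0,0,0]]]'
python3 -m crank '[[1,[0.03,0,0],[0,0,0]],[1,[0.03,0,0],[0,0,0]],[1,[0.03,0,0],[0,0,0]],[1,[0.03,0,0],[0,0,0]],[1,[0.03,0,0],[0,0,0]],[1,[0.03,0,0],[0,0,0]],[1,[0.03,0,0],[0,0,0]],[1,[0.03,0,0],[0,0,0]]]'
```

```text
time_s: 11.05
tcp_pos: [0.4918, 0.0631, 0.0433]
ee_rot: [[-0.968, -0.25, 0.001], [-0.25, 0.968, 0.0], [-0.001, 0.0, -1.0]]
wrist_force: [1.5, -0.1, -0.1]
gripper_width: 0.005
time_s: 11.85
tcp_pos: [0.4679, 0.0569, 0.0431]
ee_rot: [[-0.968, -0.25, 0.0], [-0.25, 0.968, 0.0], [-0.0, 0.0, -1.0]]
wrist_force: [1.7, 1.6, 1.5]
gripper_width: 0.005
```

```bash
python3 -m crank '[[1,[0.03,0,0],[0,0,0]],[1,[0.03,0,0],[0,0,0]],[1,[0.03,0,0],[0,0,0]],[1,[0.03,0,0],[0,0,0]],[1,[0.03,0,0],[0,0,0]],[1,[0.03,0,0],[0,0,0]],[1,[0.03,0,0],[0,0,0]],[1,[0.03,0,0],[0,0,0]]]'
python3 -m crank '[[1,[0.025,0,0],[0,0,0]],[1,[0.025,0,0],[0,0,0]],[1,[0.02,0,0],[0,0,0]],[1,[0.015,0,0],[0,0,0]],[1,[0.015,0,0],[0,0,0]],[1,[0.01,0,0],[0,0,0]]]'
python3 - <<'E'
from h import *
C=np.array([.5816,.0857,0]);d=np.array(r.sense()['tcp_pos'])-C;print(d@BX,d@BY)
cap('scene','s10');crop('s10',200,170,380,310,4.4,'s10c')
E
```

```text
time_s: 12.65
tcp_pos: [0.4447, 0.0509, 0.043]
ee_rot: [[-0.968, -0.25, 0.0], [-0.25, 0.968, 0.0], [-0.0, 0.0, -1.0]]
wrist_force: [2.0, 2.0, 1.4]
gripper_width: 0.002
time_s: 13.25
tcp_pos: [0.4341, 0.0481, 0.043]
ee_rot: [[-0.968, -0.25, -0.0], [-0.25, 0.968, 0.0], [0.0, 0.0, -1.0]]
wrist_force: [0.8, 1.7, -0.7]
gripper_width: 0.003
-0.15216924826482878 -0.0005091944360931133
```

View pics/s10c.png

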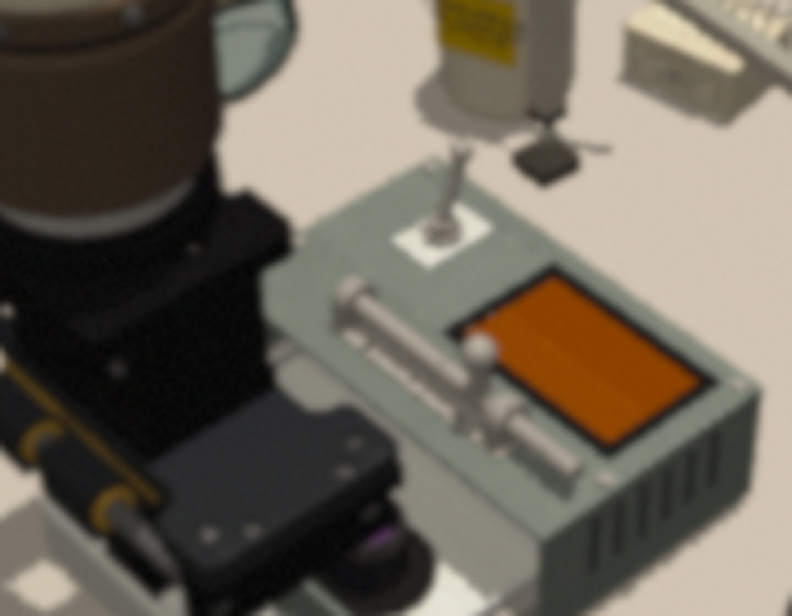

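```bash
python3 -m crank '[[1,[0.01,0,0],[0,0,0]],[1,[0.01,0,0],[0,0,0]],[1,[0.01,0,0],[0,0,0]]]'
python3 -m crank '[[1,[0.01,0,0],[0,0,0]],[1,[0.01,0,0],[0,0,0]]]'
python3 -m crank '[[1,[0.01,0,0],[0,0,0]],[1,[0,0,0],[0,0,0]]]'
```

```text
time_s: 13.6
tcp_pos: [0.4324, 0.0477, 0.0431]
ee_rot: [[-0.968, -0.251, 0.002], [-0.251, 0.968, 0.001], [-0.003, 0.0, -1.0]]
wrist_force: [6.7, -0.3, -4.8]
gripper_width: 0.006
time_s: 13.8
tcp_pos: [0.4324, 0.0479, 0.0434]
ee_rot: [[-0.968, -0.251, 0.006], [-0.251, 0.968, 0.002], [-0.007, 0.0, -1.0]]
wrist_force: [9.8, -0.4, -7.0]
gripper_width: 0.006
time_s: 14.0
tcp_pos: [0.4323, 0.048, 0.0436]
ee_rot: [[-0.968, -0.252, 0.008], [-0.252, 0.968, 0.003], [-0.008, 0.001, -1.0]]
wrist_force: [10.2, 0.0, -6.9]
gripper_width: 0.006
```

```bash
python3 -m crank '[[1,[-0.05,0,0],[0,0,0]],[1,[-0.05,0,0],[0,0,0]],[1,[-0.03,0,0],[0,0,0]],[1,[0,0,0],[0,0,0]]]'
python3 -m crank '[[1,[0,0,-0.1],[0,0,0]],[1,[0,0,-0.2],[0,0,0]],[1,[0,0,-0.3],[0,0,0]],[1,[0,0,-0.35],[0,0,0]],[1,[0,0,-0.35],[0,0,0]],[1,[0,0,-0.35],[0,0,0]],[1,[0,0,-0.2],[0,0,0]],[1,[0,0,0],[0,0,0]]]'
python3 - <<'E'
from h import *
go([.34,-.3,.25])
cap('scene','s11');cap('wrist','w11');crop('s11',180,170,380,320,4,'s11c')
E
```

```text
time_s: 14.4
tcp_pos: [0.4406, 0.0496, 0.0427]
ee_rot: [[-0.968, -0.25, -0.002], [-0.25, 0.968, -0.001], [0.002, -0.0, -1.0]]
wrist_force: [0.7, 0.6, 0.6]
gripper_width: 0.008
time_s: 15.2
tcp_pos: [0.4423, 0.0503, 0.232]
ee_rot: [[-0.968, -0.251, 0.007], [-0.251, 0.968, 0.003], [-0.008, 0.001, -1.0]]
wrist_force: [0.4, 0.5, 0.7]
gripper_width: 0.006
t 15.2 tcp [0.4423 0.0503 0.232 ] F [0.4 0.5 0.7] yaw 14.516020759709988 gw 0.005767400907531347
[ 1.867 -3.135 -0.198] max mm 365.39524067544386
```

View pics/s11c.png

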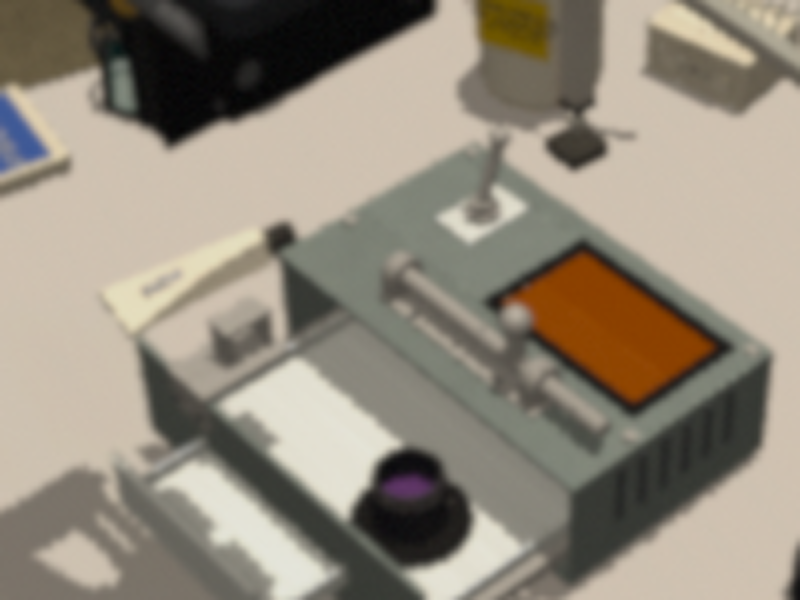

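Toggle is back, the bolt is back and the tray is open, with the tube upright on its pad (crop 405,495). I'll move the arm clear and check from above.

```bash
python3 -m crank '[[1,[0.1,-0.15,-0.02],[0,0,0]],[1,[0.2,-0.35,-0.02],[0,0,0]],[1,[0.2,-0.35,-0.02],[0,0,0]],[1,[0.2,-0.35,-0.02],[0,0,0]],[1,[0.2,-0.35,-0.02],[0,0,0]],[1,[0.2,-0.35,-0.02],[0,0,0]],[1,[0.2,-0.35,-0.02],[0,0,0]],[1,[0.2,-0.3,0],[0,0,0]]]'
python3 -m crank '[[1,[0.2,-0.3,0],[0,0,0]],[1,[0.2,-0.3,0],[0,0,0]],[1,[0,0,0],[0,0,0]],[1,[0,0,0],[0,0,0]]]'
python3 - <<'E'
from h import *
print(r.sense()['wrist_force'])
cap('scene','s12');cap('top','t12');crop('t12',190,180,410,345,3.6,'t12c')
E
```

```text
time_s: 16.1
tcp_pos: [0.358, -0.2358, 0.2409]
ee_rot: [[-0.968, -0.25, -0.003], [-0.25, 0.968, 0.001], [0.002, 0.001, -1.0]]
wrist_force: [0.3, -0.6, -0.7]
gripper_width: 0.006
time_s: 16.5
tcp_pos: [0.3346, -0.3026, 0.2406]
ee_rot: [[-0.969, -0.248, -0.003], [-0.248, 0.969, 0.002], [0.003, 0.003, -1.0]]
wrist_force: [-0.0, 0.9, -0.4]
gripper_width: 0.004
[-0.02299605  0.93261007 -0.39270164]
```

View pics/t12c.png

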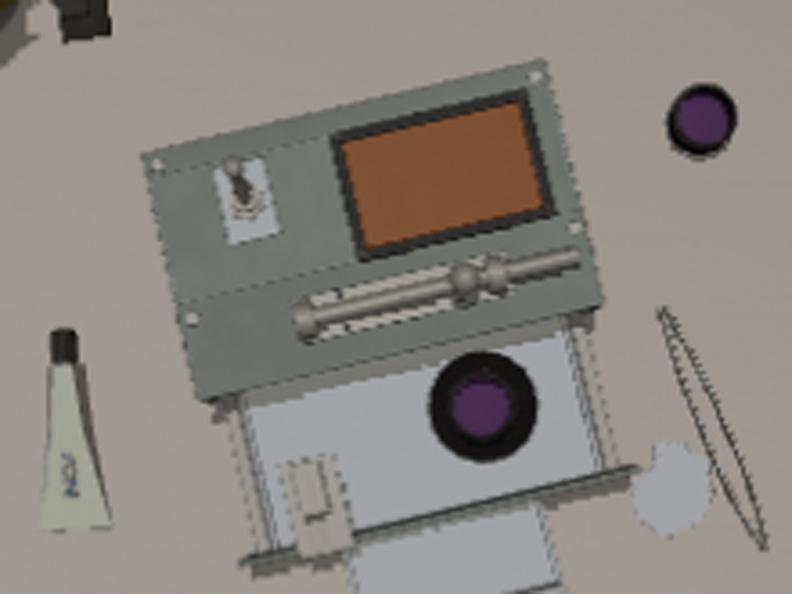

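View pics/s12.png

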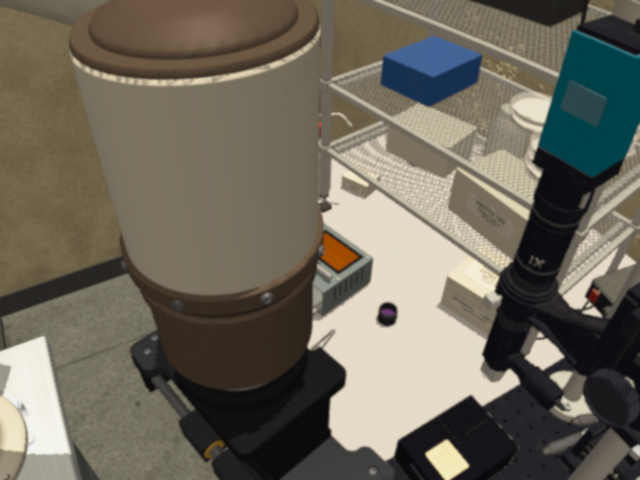

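```bash
python3 - <<'E'
from h import *
C=np.array([.5816,.0857,0])
X=atz('t12',(190+464.5/3.6-.5,180+281.5/3.6-.5),.0955);d=X-C;print('knob',d@BX,d@BY)
X=atz('t0',(301.6,261.1),.0955);d=X-C;print('knob0',d@BX,d@BY)
X=atz('t12',(190+235.5/3.6-.5,180+165/3.6-.5),.099);d=X-C;print('tip',d@BX,d@BY)
crop('t12',270,300,370,350,7,'t12l')
crop('t0',270,280,370,330,7,'t0l')
E
```

```text
knob -0.03252126000600684 -0.03219924540493166
knob0 -0.03176861474939987 -0.006540132834776359
tip 0.03574526608767977 0.04924466596266717
```

View pics/t12l.png

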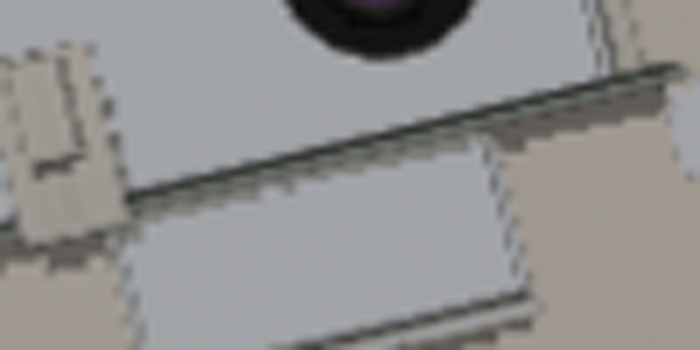

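View pics/t0l.png

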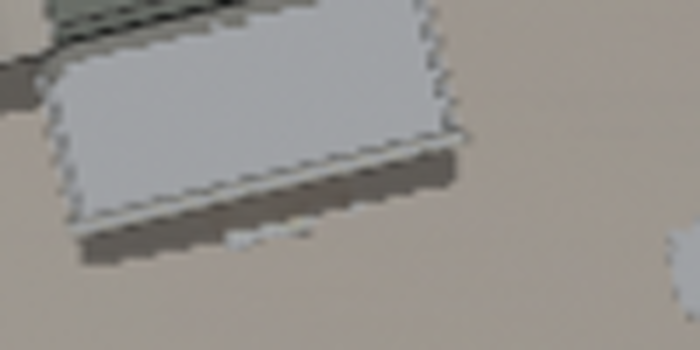

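```bash
python3 - <<'E'
from h import *
C=np.array([.5816,.0857,0])
for f,p in(('t12',(270+533.5/7-.5,300+303.5/7-.5)),('t0',(270+464.5/7-.5,280+140.5/7-.5))):
    d=atz(f,p,.058)-C;print('lip corner',d@BX,d@BY)
a=cv2.imread('pics/t0.png')[230:290,270:360];b=cv2.imread('pics/t12.png')[230:290,270:360]
cv2.imwrite('pics/k.png',np.vstack([cv2.resize(x,None,fx=8,fy=8,interpolation=cv2.INTER_CUBIC)[100:390] for x in(a,b)]))
for n,by in(('shot',-.0065),('26',-.0325),('28',-.0345)):
    print(n,(proj('t12',C+BX*-.0318+BY*by+[0,0,.0955])-[270,230]+.5)*8-.5-[0,100])
E
```

```text
lip corner -0.167536929550196 -0.04430653240052202
lip corner -0.09919281238202901 -0.04475690397585092
shot [256.12756485 152.5129969 ]
26 [392.41412619 120.92082154]
28 [402.88858632 118.49150313]
```

View pics/k.png

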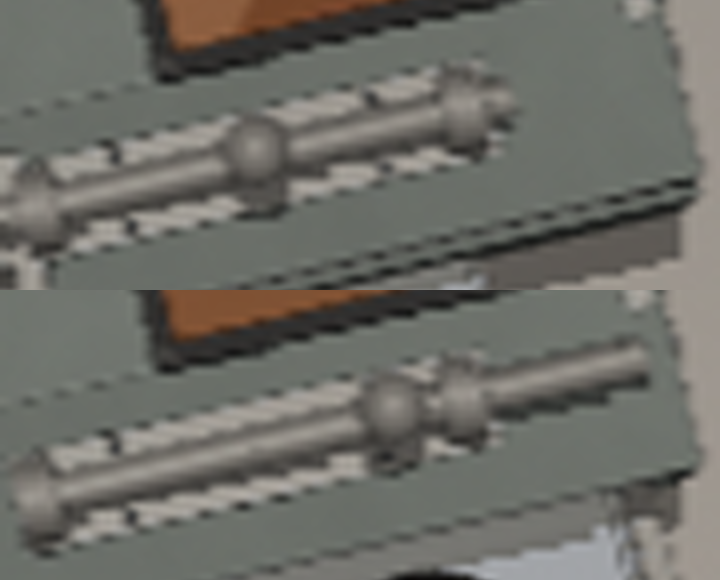

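The images put the bolt travel at about 26 mm, against 28 mm expected. There's plenty of time, so I'll look closer and press the bolt against its stop again.

```bash
python3 -m crank '[[1,[-0.2,0.3,0],[0,0,0]],[1,[-0.25,0.4,0],[0,0,0]],[1,[-0.25,0.4,0],[0,0,0]],[1,[-0.25,0.4,0],[0,0,0]],[1,[-0.25,0.4,0],[0,0,0]],[1,[-0.25,0.4,0],[0,0,0]],[1,[-0.25,0.4,0],[0,0,0]],[1,[-0.25,0.4,0],[0,0,0]]]'
python3 - <<'E'
from h import *
C=np.array([.5816,.0857,0])
W=lambda x,y,z:C+BX*x+BY*y+np.array([0,0,z])
go(W(0,.049,.155))
E
```

```text
time_s: 17.4
tcp_pos: [0.4466, 0.0495, 0.2422]
ee_rot: [[-0.967, -0.253, 0.0], [-0.253, 0.967, 0.0], [-0.0, 0.0, -1.0]]
wrist_force: [1.3, -0.4, 1.0]
gripper_width: 0.004
t 17.4 tcp [0.4466 0.0495 0.2422] F [ 1.3 -0.4  1. ] yaw 14.668686627287627 gw 0.004119987887107121
[-1.402  0.498  0.873] max mm 172.50937177373368
```

```bash
python3 -m crank '[[1,[-0.3,0.1,0.15],[0,0,0]],[1,[-0.3,0.1,0.15],[0,0,0]],[1,[-0.3,0.1,0.15],[0,0,0]],[1,[-0.3,0.1,0.15],[0,0,0]],[1,[-0.15,0.1,0.15],[0,0,0]],[1,[0,0,0],[0,0,0]],[1,[0,0,0],[0,0,0]]]'
python3 - <<'E'
from h import *
C=np.array([.5816,.0857,0])
W=lambda x,y,z:C+BX*x+BY*y+np.array([0,0,z])
cap('wrist','w13')
go(W(-.0305,.012,.12),W(-.0305,.012,.089))
crop('w13',90,160,410,320,2.5,'w13c');crop('w1',90,160,410,320,2.5,'w1c')
E
```

```text
time_s: 18.1
tcp_pos: [0.5644, 0.1294, 0.1665]
ee_rot: [[-0.968, -0.252, -0.002], [-0.252, 0.968, -0.001], [0.002, -0.0, -1.0]]
wrist_force: [-0.5, 0.0, -0.8]
gripper_width: 0.006
t 18.15 tcp [0.5646 0.129  0.1673] F [-0.4  0.4  1.1] yaw 14.57724823602274 gw 0.0039002827392306152
[ 0.249 -0.34   0.474] max mm 63.365216357973
[-0.    0.    0.31] max mm 31.0
```

View pics/w13c.png

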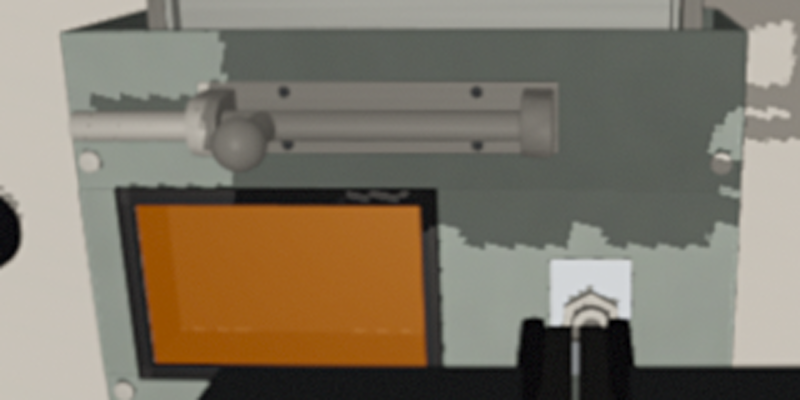

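View pics/w1c.png

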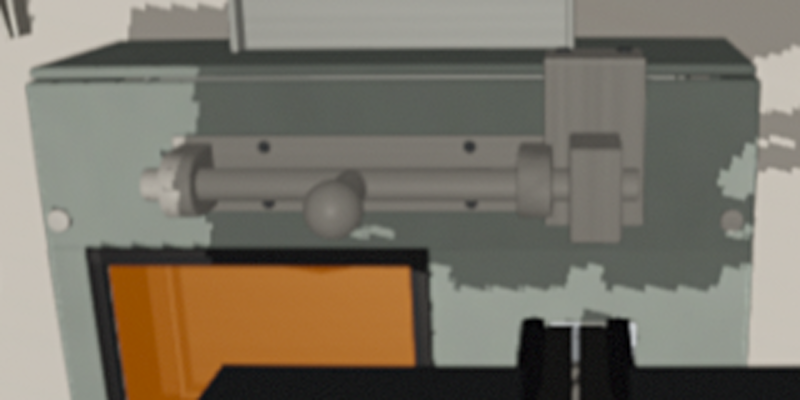

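```bash
python3 - <<'E'
from h import *
C=np.array([.5816,.0857,0])
def m(f,x,y,z):
    d=atz(f,(90+(x+.5)/2.5-.5,160+(y+.5)/2.5-.5),z)-C;return np.array([d@BX,d@BY])
print('knob',m('w1',333,208,.094),m('w13',240,144,.094))
print('rod end',m('w1',141,184,.073),m('w13',71,125,.073))
# references on the roof: screws left/right
print('guideR',m('w1',212,184,.073),m('w13',236,120,.073))
print('guideL',m('w1',553,184,.077),m('w13',555,120,.077))
print('scr',m('w1',58,220,.063),m('w13',89,161,.063))
print('scrL',m('w1',733,220,.063),m('w13',722,162,.063))
E
```

```text
knob [-0.02886597 -0.00620843] [-0.02886888 -0.03235618]
rod end [-0.0283398  -0.05752563] [-0.02871322 -0.0836024 ]
guideR [-0.02841849 -0.04010073] [-0.03014165 -0.03988096]
guideL [-0.02993543  0.04100214] [-0.03153081  0.04112013]
scr [-0.0160858  -0.08489253] [-0.01663316 -0.08481251]
scrL [-0.01724307  0.08519322] [-0.01775663  0.08498432]
```

```bash
python3 -m crank '[[1,[0.08,-0.13,0.1],[0,0,0]],[1,[0.09,-0.13,0.1],[0,0,0]],[1,[0.08,-0.13,0.1],[0,0,0]],[1,[0,-0.07,0.2],[0,0,0]],[1,[0,0,0.2],[0,0,0]],[1,[0,0,0.06],[0,0,0]],[1,[0,0,0],[0,0,0]]]'
python3 - <<'E'
from h import *
C=np.array([.5816,.0857,0])
W=lambda x,y,z:C+BX*x+BY*y+np.array([0,0,z])
go(W(-.0305,-.0172,.087))
E
```

```text
time_s: 18.85
tcp_pos: [0.5521, 0.0772, 0.0909]
ee_rot: [[-0.968, -0.25, -0.001], [-0.25, 0.968, -0.001], [0.001, -0.0, -1.0]]
wrist_force: [-0.1, 0.4, 0.1]
gripper_width: 0.006
t 18.85 tcp [0.5521 0.0772 0.0909] F [-0.1  0.4  0.1] yaw 14.47928812112363 gw 0.005641773803551761
[-0.001 -0.161  0.039] max mm 16.592304311455045
```

```bash
python3 -m crank '[[1,[0,-0.05,0.03],[0,0,0]],[1,[0,-0.05,0],[0,0,0]],[1,[0,-0.03,0],[0,0,0]],[1,[0,-0.02,0],[0,0,0]],[1,[0,0,0],[0,0,0]]]'
python3 -m crank '[[1,[0,-0.02,0],[0,0,0]],[1,[0,-0.01,0],[0,0,0]],[1,[0,0,0],[0,0,0]]]'
python3 -m crank '[[1,[0,-0.02,0],[0,0,0]],[1,[0,-0.01,0],[0,0,0]],[1,[0,0,0],[0,0,0]]]'
```

```text
time_s: 19.35
tcp_pos: [0.5566, 0.0629, 0.0883]
ee_rot: [[-0.968, -0.25, 0.001], [-0.25, 0.968, 0.0], [-0.001, 0.0, -1.0]]
wrist_force: [-0.3, 0.5, -0.1]
gripper_width: 0.003
time_s: 19.65
tcp_pos: [0.557, 0.0619, 0.0882]
ee_rot: [[-0.968, -0.25, 0.0], [-0.25, 0.968, 0.002], [-0.001, 0.002, -1.0]]
wrist_force: [-2.6, 6.8, 2.3]
gripper_width: 0.006
time_s: 19.95
tcp_pos: [0.5571, 0.0615, 0.0882]
ee_rot: [[-0.968, -0.25, 0.0], [-0.25, 0.968, 0.006], [-0.002, 0.006, -1.0]]
wrist_force: [-6.7, 15.8, 4.1]
gripper_width: 0.004
```

Hard stop at the same place: the force rises to 16 N with no further travel, so the bolt is fully back. Now retreating.

```bash
python3 -m crank '[[1,[0,0.08,0],[0,0,0]],[1,[0,0.12,0],[0,0,0]],[1,[0,0,-0.2],[0,0,0]],[1,[0,0,-0.35],[0,0,0]],[1,[0,0,-0.35],[0,0,0]],[1,[0,0,-0.35],[0,0,0]],[1,[0.2,0,-0.2],[0,0,0]],[1,[0.3,-0.1,0],[0,0,0]]]'
python3 -m crank '[[1,[0.3,-0.2,0],[0,0,0]],[1,[0.3,-0.3,0],[0,0,0]],[1,[0.3,-0.35,0],[0,0,0]],[1,[0.3,-0.35,0],[0,0,0]],[1,[0.2,-0.4,0],[0,0,0]],[1,[0.1,-0.4,0],[0,0,0]],[1,[0.1,-0.4,0],[0,0,0]],[1,[0.1,-0.4,0],[0,0,0]]]'
python3 -m crank '[[1,[0.1,-0.3,0],[0,0,0]],[1,[0,0,0],[0,0,0]],[1,[0,0,0],[0,0,0]],[1,[0,0,0],[0,0,0]]]'
python3 - <<'E'
from h import *
cap('top','t14');crop('t14',180,170,430,357,3.2,'t14c')
E
```

```text
time_s: 20.75
tcp_pos: [0.5091, 0.0556, 0.2362]
ee_rot: [[-0.968, -0.252, 0.007], [-0.252, 0.968, 0.001], [-0.007, -0.0, -1.0]]
wrist_force: [0.6, -0.2, 0.1]
gripper_width: 0.006
time_s: 21.55
tcp_pos: [0.412, -0.2607, 0.2333]
ee_rot: [[-0.968, -0.25, 0.0], [-0.25, 0.968, -0.001], [-0.0, -0.001, -1.0]]
wrist_force: [1.0, -0.2, -0.5]
gripper_width: 0.006
time_s: 21.95
tcp_pos: [0.4101, -0.2899, 0.233]
ee_rot: [[-0.968, -0.251, -0.0], [-0.251, 0.968, 0.0], [0.0, 0.0, -1.0]]
wrist_force: [0.2, 0.7, -0.0]
gripper_width: 0.005
```

View pics/t14c.png

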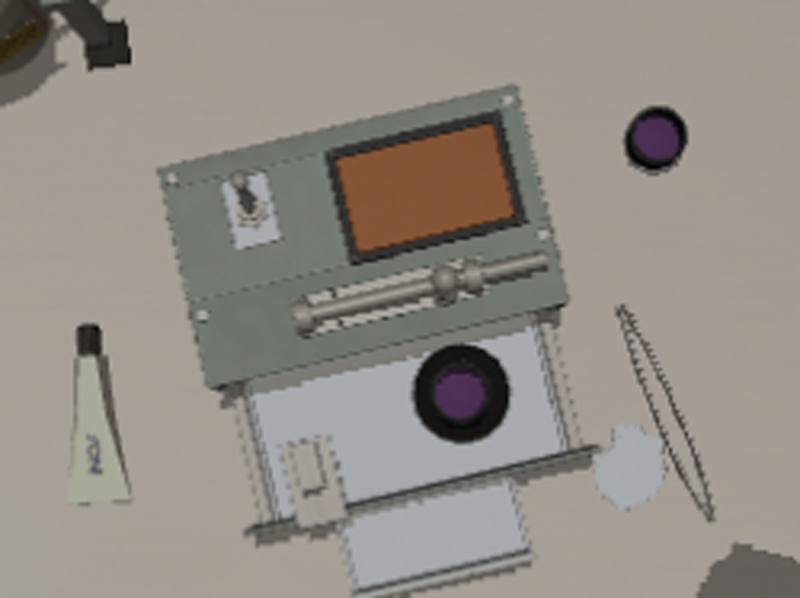

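```bash
python3 -c "
from station import r
print(r.finish_job())"
```

```text
the job is handed in; nothing more can be done
None
```

The tray is out at its stop with the lamp off, and the lens tube is still standing upright on its pad. I handed the job in at about 22 s.

With the fingers shut and nothing grasped, I did these in order:

1. **Toggle:** I pushed it over to the back until it stopped (10 N). The last top view showed the tip about 36 mm behind the box centre, roughly 21 mm from where it started.
2. **Bolt:** I pushed it back by its knob until it stopped. The rod is well clear of the staple.
3. **Tray:** I hooked the lip from behind and drew it out at about 30 mm/s until it stopped (10 N). The lip moved about 68 mm in the images, against the nominal 70 mm.

**Bolt travel disagreed:** the images put it at about 26 mm, not the stated 28 mm. After the tray was open I pressed the knob again with 16 N. It met the same hard stop and moved no further, so I take the bolt as fully back; I didn't find out why the figures differ.

The final top view shows the glue, tweezers and spare tube looking undisturbed. The arm is clear of everything.

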